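# Sort the stall kitchen's counter after service

## Robot

A 6-joint arm with a two-finger parallel gripper is mounted at the origin on the work surface. World frame = base frame: x ahead of the robot, y to its left, z up, the work surface at z = 0. Lengths are in m, angles in rad, forces in N, time in s.
With the tool pointing down it reaches from about 0.3 to 0.875 m from the base axis. Payload 6.4 kg.
Tool frame: the origin (TCP) lies on the centre line of the jaws, within the pads' length; the fingertips stand 19 mm ahead of it and the grasp point (between the pads) is the TCP; z points along the fingers, y is the line along which they close (so a half turn about z gives the same grasp; the last joint's range is limited). The gripper opens to 88 mm and grips with 3 to 60 N. Pads are 18 mm wide; open, the fingers measure 123 mm over their backs; the gripper's body (75 mm by 187 mm) begins 45 mm behind the grasp point.
Start: joints at [-1.429, 0.181, 1.607, -0, 1.354, -0.206], TCP at [0.196, -0.541, 0.258] pointing down, gripper open.
Joint ranges: [-2.99, 2.99], [-0.89, 2.07], [0.3, 2.58], [-1.14, 4.28], [0, 2.63], [-3.12, 3.12]. Speed limits (rad/s): [2.57, 2.57, 3.01, 3.14, 3.14, 3.14].

## Interface

Orientations are given as a rotation vector (axis times angle).
In Python, from station import manip gives the robot as it stands. The module is installed in compiled form; this text tells all that it offers.
- The arm moves only by the shell command python3 -m pendant 'ROWS' [FORCE]. ROWS is JSON, one flat list of numbers, 5 for each row, row after row: the shift along the tool's x, y, z in m, then the turn about the tool's z in rad, then the closure in counts, from 0 (fully open) to 255 (shut). A call has 1 to 10 rows; each row is the pose to reach, as a shift and turn from the pose commanded when the call began, along the tool's axes at that moment; what a row does not reach only later rows make up. A row lasts 1/10 s, in which the tool goes at most 50 mm and 8.59 degrees, less where a joint would pass 70% of its speed; a pose out of reach is approached as far as the arm can. A call with a gripper value outside its range is refused whole. The fingers move at their own pace and stop on an object; FORCE is the grip in N (left out, the last holds). Time passes only in rows, so rows that repeat a pose let the fingers close. It gives the time, the measured TCP pose, the force, the opening and the grip force at its end, in the units of the state.
- manip.observe(): the state, without advancing time (a new reading comes with each control period).
- manip.snapshot(name): name is "scene" or "top" or "wrist"; returns the picture (400x640x3 uint8, blue, green, red); there is no depth.
- manip.camera_info(name): a dict with "camera_matrix" (3x3 intrinsics, pixels), "k1" (the pictures are not rectified: a ray, as slopes to the right and down, at radius r is drawn at 1 + k1 r^2 times it, then the intrinsics apply), "view" (4x4, takes a point from world to camera coordinates). Camera axes: x right, y down, z forward; pixel columns grow to the right and rows downward; lengths in m; the calibration is good to about 2 mm. A picture is of the moment at which its call begins: read the wrist's pose just before it. camera_info takes no time and is no camera call; for the wrist camera it gives the pose at the moment of the call.
- manip.close_job(): hands the job in; it is judged then, once.
Trained networks look in the newest picture that a camera, given by its name, has taken for a name from the list of things; names that differ only in an ending like _2 or _b are one class to them, and where a whole thing is asked for, a point or a joint stands for the part that bears it (a point fixed in the world has none). Each returns a list of dicts, best first, with "score" (0 to 1); they miss things now and then, are a little off and sometimes report something else, mostly with a low value. They report only what shows in the picture. A call takes as long as a camera call.
- manip.look_for(camera, target): "at" ([column, row] in pixels, amid what is visible of it).
- manip.mark_of(camera, target): "at" ([column, row] in pixels: a listed point, or the origin of a listed thing).
The state is a dict: "t": time; "joints": joint angles; "dq": joint speeds; "joint_torque": joint torques, N m; "tcp_pos": TCP position; "orientation": TCP orientation; "force": force on the tool from outside, world axes, zero at the start; "ft_torque": the same for the moment, N m; "finger_gap": opening from 0.0 (shut) to 1.0 (fully open); "gripper_force": force on a finger pad.
Only numpy, scipy, OpenCV 4.12 (cv2) and the standard library are available. Lean on these libraries where they do the work, as an engineer would, in place of code of your own. Each camera call takes 0.05 s, during which the arm holds its last target. There are 200 camera calls.

## Task

Tidy the counter by sorting the five loose things into their trays: both round jars upright in the round dish, the large square tin upright in the wide bay of the divided caddy and the small one upright in its narrow bay, and the wooden scraper flat in the undivided rectangular tray. Set each thing down standing squarely on its tray's floor, and never tip a jar or a tin over. Leave the little sauce cup and the egg cup standing where they are.

Things in the scene. Friction and masses are not known exactly. Their poses are not given: they have to be found in the camera images.
- tin_large_mid (a point): the large spice tin: square steel tin with a round press-in lid (8 mm, top), standing on the counter, 54 x 54 mm, 60 mm tall, about 0.18 kg, loose. The point is its centre, 30 mm above its underside; z points up, x and y run square to its side faces.
- tin_small_mid (a point): the small spice tin: square steel tin with a round press-in lid (8 mm, top), standing on the counter, 36 x 36 mm, 60 mm tall, about 0.09 kg, loose. The point is its centre, 30 mm above its underside; z points up, x and y run square to its side faces.
- jar_a_mid (a point): one of the two equal round jars: amber glass with a metal lid, standing, 46 mm in diameter (lid 42 mm, top 14 mm), 60 mm tall, about 0.15 kg, loose. The point is its centre, 30 mm above its underside; z points up along its axis.
- jar_b_mid (a point): the other round jar, just like the first: 46 mm in diameter (lid 42 mm, top 14 mm), 60 mm tall, about 0.15 kg, loose. The point is its centre, 30 mm above its underside; z points up along its axis.
- scraper_handle (a point): the dark wooden scraper, loose, 0.05 kg, lying flat, crosswise to the robot, blade to its left (within 0.4 rad). Handle 60 mm long, 20 wide, 16 thick, then a blade 45 mm long, 40 wide, 10 thick. The point is the handle's middle, 8 mm above its underside; x runs along it towards the blade (handle end at x = -30 mm, blade tip at +75, middle of the length at +22.5), z up.
- caddy: the divided caddy: open dark wooden box, fixed, 130 mm (x) by 172 mm (y) outside, walls 35 mm high and 6 mm thick, floor 5 mm thick. The origin is the centre of its underside. One wall across it makes two bays, both 118 mm long in x: the wide bay is 92 mm wide, from y = -12 to +80 mm (centre y = +34 mm); the narrow bay is 62 mm wide, from y = -80 to -18 mm (centre y = -49 mm).
- dish: the round dish: shallow open steel dish, fixed, 166 mm in diameter outside and 156 mm inside, rim 22 mm high, flat floor 5 mm thick. The origin is the centre of its underside, z up.
- trough: the undivided tray: open rectangular aluminium tray, fixed, 102 mm (x) by 162 mm (y) outside, 90 by 150 mm inside, walls 22 mm high and 6 mm thick, floor about 6 mm thick. The origin is the centre of its underside; y is its long direction.
- sauce_cup_mid (a point): a small white ceramic sauce cup, 34 mm in diameter, 24 mm tall, loose, standing among the things: to be left alone. The point is half-way up on its axis.
- egg_cup_mid (a point): a small turned wooden egg cup, 32 mm in diameter, 34 mm tall, loose, standing among the things: to be left alone. The point is half-way up on its axis.

How it is judged:
At the end, for the whole second after the job is handed in: Jars in the dish (within 60 mm of its centre), large tin in the wide bay, small tin in the narrow bay, scraper flat in the undivided tray: each on its tray's floor, tilt under 0.12 rad, at rest (under 0.02 m/s). Sauce cup and egg cup moved under 30 mm, upright within 0.3 rad (x of tin_large_mid in the frame of caddy between -0.059 and 0.059 m and y of tin_large_mid in the frame of caddy between -0.012 and 0.08 m and z of tin_large_mid in the frame of caddy between 0.025 and 0.042 m and x of tin_small_mid in the frame of caddy between -0.059 and 0.059 m and y of tin_small_mid in the frame of caddy between -0.08 and -0.018 m and z of tin_small_mid in the frame of caddy between 0.025 and 0.042 m and horizontal distance between each of jar_a_mid, jar_b_mid and dish below 0.06 m and z of jar_a_mid in the frame of dish between 0.025 and 0.042 m and z of jar_b_mid in the frame of dish between 0.025 and 0.042 m and x of scraper_handle in the frame of trough between -0.045 and 0.045 m and y of scraper_handle in the frame of trough between -0.075 and 0.075 m and z of scraper_handle in the frame of trough between 0.005 and 0.019 m and angle between each of scraper_handle, tin_large_mid, tin_small_mid, jar_a_mid, jar_b_mid's own z axis and vertical below 0.12 rad and linear speed of each of tin_large, tin_small, jar_a, jar_b, scraper below 0.02 m/s and distance of each of sauce_cup_mid, egg_cup_mid from where it was at the start of the episode below 0.03 m and angle between each of sauce_cup_mid, egg_cup_mid's own z axis and vertical below 0.3 rad); the robot touches nothing.
It fails at once if a jar or a tin is tipped over (more than 0.9 rad) (angle between any of tin_large_mid, tin_small_mid, jar_a_mid, jar_b_mid's own z axis and vertical above 0.9 rad).
It fails at once if the sauce cup or the egg cup is moved by more than 30 mm (distance of any of sauce_cup_mid, egg_cup_mid from where it was at the start of the episode above 0.03 m).
It also fails if it takes over 128 s, if anything falls off the work surface, if the arm or the gripper's body presses on something with over 40 N, if the wrist force passes 120 N, or if a joint passes its speed limit or range.

## Working session

There is one attempt and no reset: what is moved stays moved. The work goes in short steps, Python scripts to look and compute and a shell command to move; the robot and the scene stay as the last step left them, time stands still between calls to the robot, and variables do not carry over. Pictures are saved under pics/ and viewed, at most 14 in all, crops included, and the job is handed in when it is done.

```bash
mkdir -p pics; cat > h.py <<'E'
from station import manip
import numpy as np, cv2
def ray2z(cam,px,z,info=None):
    i=info or manip.camera_info(cam); K=np.array(i["camera_matrix"]);V=np.array(i["view"]);k=i["k1"]
    d=np.array([(px[0]-K[0,2])/K[0,0],(px[1]-K[1,2])/K[1,1]])
    u=d.copy()
    for _ in range(20): u=d/(1+k*(u@u))
    R=V[:3,:3];c=-R.T@V[:3,3];w=R.T@np.array([u[0],u[1],1])
    return c+w*(z-c[2])/w[2]
def proj(cam,P,info=None):
    i=info or manip.camera_info(cam); K=np.array(i["camera_matrix"]);V=np.array(i["view"]);k=i["k1"]
    p=V[:3,:3]@np.array(P)+V[:3,3];u=p[:2]/p[2];u=u*(1+k*(u@u))
    return np.array([K[0,0]*u[0]+K[0,2],K[1,1]*u[1]+K[1,2]])
E
python3 - <<'E'
from h import *
s=manip.observe();print(s["t"],s["tcp_pos"],s["orientation"])
for c in("scene","top"):
    im=manip.snapshot(c);cv2.imwrite(f"pics/{c}0.png",im)
    V=np.array(manip.camera_info(c)["view"]);print(c,-V[:3,:3].T@V[:3,3])
    for n,z in [("tin_large_mid",.03),("tin_small_mid",.03),("jar_a_mid",.03),("scraper_handle",.008),("caddy",0),("dish",0),("trough",0),("sauce_cup_mid",.012),("egg_cup_mid",.017)]:
        for d in manip.mark_of(c,n)[:3]:
            print(c,n,round(d["score"],2),np.round(d["at"],1),np.round(ray2z(c,d["at"],z)[:2],4))
E
```

```text
0.0 [ 0.19592214 -0.54007344  0.25682402] [-3.09254601e+00 -5.43265011e-01 -9.99580996e-05]
scene [1.14391499 0.21970405 0.94969391]
scene tin_large_mid 0.87 [210.4 138.2] [ 0.4261 -0.3342]
scene tin_small_mid 0.94 [321.  183.1] [ 0.4684 -0.0245]
scene jar_a_mid 0.65 [208.8 138.4] [ 0.4281 -0.3376]
scene scraper_handle 0.85 [467.4 222.1] [0.4474 0.3202]
scene caddy 0.72 [411.6 274.9] [0.6154 0.2322]
scene dish 0.7 [312.6 252.6] [0.6343 0.0149]
scene trough 0.6 [213.2 223.1] [ 0.6371 -0.2254]
scene sauce_cup_mid 0.61 [293.8 189.7] [ 0.4952 -0.0833]
top [ 0.37736487 -0.006107    1.11946541]
top tin_large_mid 0.81 [438.6 225.7] [ 0.4366 -0.3363]
top tin_large_mid 0.61 [398.3 157.8] [ 0.6333 -0.2225]
top tin_large_mid 0.53 [248.6 162.5] [0.614  0.2146]
top tin_small_mid 0.75 [330.2 213. ] [ 0.4693 -0.0253]
top tin_small_mid 0.42 [382.  212.3] [ 0.4732 -0.1735]
top jar_a_mid 0.58 [382.9 212.1] [ 0.4738 -0.176 ]
top scraper_handle 0.56 [214.8 225.5] [0.4296 0.3119]
top scraper_handle 0.5 [289.9 198.5] [0.5122 0.0929]
top caddy 0.68 [248.6 163.5] [0.6174 0.2205]
top trough 0.66 [396.3 154.5] [ 0.6504 -0.2226]
top sauce_cup_mid 0.54 [351.1 206. ] [ 0.4921 -0.0862]
top egg_cup_mid 0.62 [246.8 165.5] [0.6077 0.2222]
top egg_cup_mid 0.61 [291.9 199.4] [0.5086 0.0862]
```

```bash
python3 - <<'E'
import cv2
a=cv2.imread("pics/top0.png")[100:300,150:500];cv2.imwrite("pics/top0c.png",cv2.resize(a,None,fx=2.25,fy=2.25,interpolation=2))
a=cv2.imread("pics/scene0.png")[90:340,150:530];cv2.imwrite("pics/scene0c.png",cv2.resize(a,None,fx=2.1,fy=2.1,interpolation=2))
E
```

```text
(no output)
```

View pics/top0c.png

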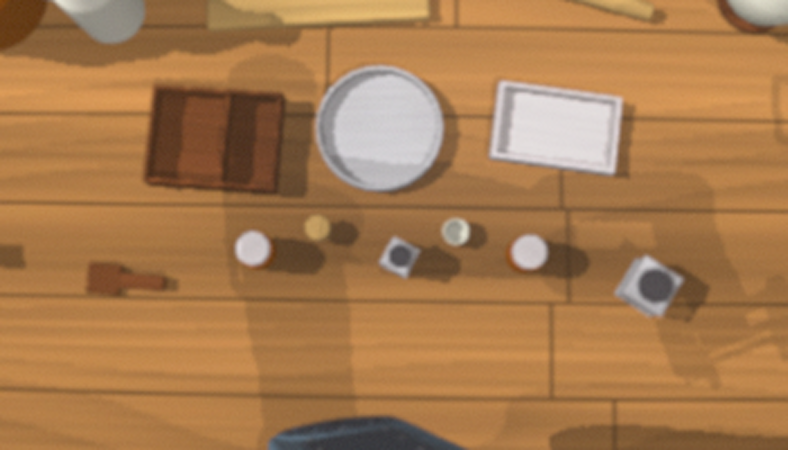

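View pics/scene0c.png

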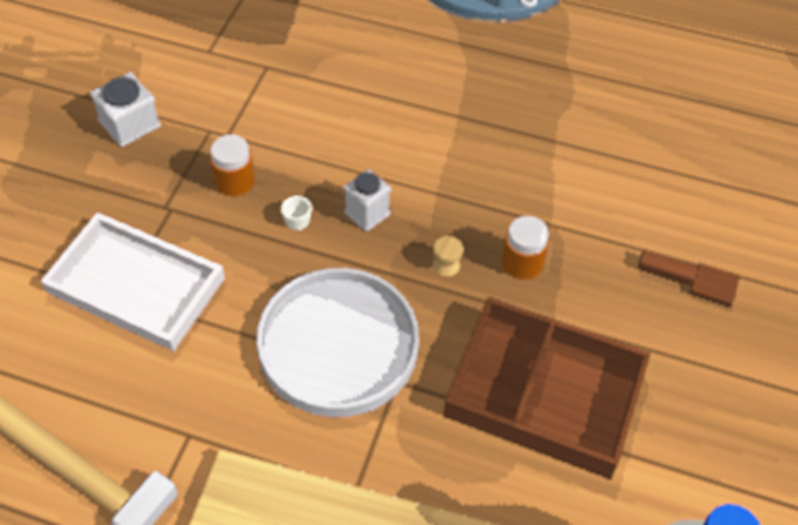

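The top crop shows the caddy on the left (wide bay on the far left), the dish in the middle and the trough on the right. Jar lids are at crop (253,248) and (529,250), the large tin lid at (655,286) and the small tin lid at (401,256). The egg cup is at (318,227), the sauce cup at (456,231), and the scraper has its blade to the left at (88–175,280). The scene view agrees with this.

```bash
cat >> h.py <<'E'
from scipy.spatial.transform import Rotation as Ro
def tool():
    s=manip.observe(); R=Ro.from_rotvec(s["orientation"]).as_matrix(); return s,np.array(s["tcp_pos"]),R,np.arctan2(R[1,0],R[0,0])
def plan(P,phi=None):
    """shift/turn to put the TCP at P with tool-x heading phi (mod pi); tool y = phi-90deg"""
    s,p,R,h=tool(); d=R.T@(np.array(P)-p)
    t=0 if phi is None else -((phi-h+np.pi/2)%np.pi-np.pi/2)
    print("shift",np.round(d,4),"turn",round(t,3),"| heading",round(h,3),"q6",round(s["joints"][5],2),"t",round(s["t"],2))
E
python3 - <<'E'
from h import *
f=lambda c,z:ray2z("top",(150+c[0]/2.25,100+c[1]/2.25),z)[:2]
for n,c,z in [("jarB",(253,248),.06),("jarA",(529,250),.06),("tinL",(655,286),.06),("tinS",(401,256),.06),("egg",(318,227),.034),("sauce",(456,231),.024),("dish",(380,128),.022)]: print(n,np.round(f(c,z),4))
for n,cs,z in [("caddy",[(155,87),(284,95),(276,192),(147,184)],.035),("trough",[(500,81),(622,97),(613,174),(490,158)],.022),("scr",[(175,283),(88,277)],.012)]:
    q=np.array([f(c,z) for c in cs]); print(n,np.round(q.mean(0),4),"yaw of -y edge",np.round(np.arctan2(*(q[1]-q[0])[::-1])+np.pi/2,3), np.round(np.linalg.norm(q[1]-q[0]),3))
plan([.40,-.28,.30],0)
V=np.array(manip.camera_info("wrist")["view"]);s,p,R,h=tool();c=-V[:3,:3].T@V[:3,3]
print("wrist cam in tool",R.T@(c-p),"axis",R.T@V[2,:3],"K",manip.camera_info("wrist")["camera_matrix"][0][0])
E
```

```text
jarB [0.472  0.1643]
jarA [ 0.474  -0.1776]
tinL [ 0.4311 -0.3342]
tinS [ 0.4646 -0.0193]
egg [0.5022 0.0863]
sauce [ 0.5005 -0.0898]
dish [0.6347 0.0095]
caddy [0.6149 0.2225] yaw of -y edge -0.057 0.171
trough [ 0.639  -0.2212] yaw of -y edge -0.117 0.162
scr [0.4321 0.3301] yaw of -y edge 3.092 0.116
shift [ 0.2806 -0.1754 -0.0423] turn 0.348 | heading 0.348 q6 -0.21 t 1.0
wrist cam in tool [ 0.08353913  0.00028732 -0.12734252] axis [-0.31818684  0.0019333   0.94802605] K 348.3510624468758
```

```bash
python3 -m pendant '[0.05,-0.02,0,0.12,0,0.1,-0.04,0,0.24,0,0.15,-0.07,0,0.35,0,0.2,-0.1,0,0.35,0,0.24,-0.12,0,0.35,0,0.28,-0.12,0,0.35,0,0.28,-0.12,0,0.35,0,0.28,-0.12,0,0.35,0]' 20
cat > look.py <<'E'
from h import *
import sys
names=sys.argv[2:]
i=manip.camera_info("wrist"); im=manip.snapshot("wrist"); cv2.imwrite(f"pics/{sys.argv[1]}.png",im)
Z=dict(tin_large_mid=.03,tin_small_mid=.03,jar_a_mid=.03,jar_b_mid=.03,scraper_handle=.008,caddy=0,dish=0,trough=0,sauce_cup_mid=.012,egg_cup_mid=.017)
for n in names:
    for d in manip.mark_of("wrist",n)[:3]: print(n,round(d["score"],2),np.round(d["at"],1),np.round(ray2z("wrist",d["at"],Z[n],i)[:2],4))
import json; json.dump({k:np.array(v).tolist() for k,v in i.items()},open(f"pics/{sys.argv[1]}.json","w"))
E
python3 look.py w1 tin_large_mid jar_a_mid trough
```

```text
t: 1.8
tcp_pos: [0.4193, -0.3314, 0.2577]
orientation: [3.141, 0.002, -0.0]
force: [-0.2, -0.1, -0.3]
finger_gap: 1.002
gripper_force: 0.0
tin_large_mid 0.77 [321.6 155.3] [ 0.4348 -0.3326]
jar_a_mid 0.69 [170.6 118.9] [ 0.4721 -0.1807]
```

View pics/w1.png

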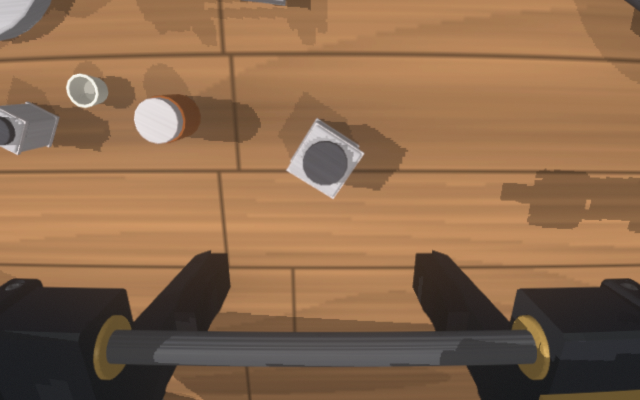

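The large tin's top corners are near (318,119), (363,156), (335,198) and (287,170), and the lid is at (325,162). Jar A's lid is at (160,120).

```bash
python3 - <<'E'
from h import *
import json
i=json.load(open("pics/w1.json"))
q=np.array([ray2z("wrist",c,.052,i)[:2] for c in [(318,119),(363,156),(335,198),(287,170)]])
print(q.mean(0)); e=np.roll(q,-1,0)-q; print(np.linalg.norm(e,axis=1), np.arctan2(e[:,1],e[:,0])%(np.pi/2))
g=ray2z("wrist",(325,162),.06,i)[:2];print("lid",g)
print("jarlid",ray2z("wrist",(160,120),.06,i))
m=q.mean(0)
plan([.434,-.333,.07],.56)
E
```

```text
[ 0.43297328 -0.33665125]
[0.05580324 0.05025884 0.05542323 0.05761138] [0.89352114 1.01564049 1.02565083 1.0150712 ]
lid [ 0.43411601 -0.33578228]
jarlid [ 0.47376567 -0.18331151  0.06      ]
shift [ 0.0169 -0.0004  0.1876] turn -0.564 | heading -0.004 q6 0.68 t 2.0
```

```bash
python3 -m pendant '[0.008,0.002,0.02,-0.15,0,0.015,0.005,0.04,-0.3,0,0.015,0.005,0.06,-0.45,0,0.015,0.005,0.08,-0.6,0,0.015,0.005,0.1,-0.75,0,0.015,0.005,0.12,-0.9,0,0.015,0.005,0.13,-0.99,0,0.015,0.005,0.13,-0.99,0,0.015,0.005,0.13,-0.99,0]' 20
python3 look.py w2 tin_large_mid
python3 -c "
from h import *
plan([.4335,-.336,.042],.99)"
```

```text
t: 2.9
tcp_pos: [0.4326, -0.3383, 0.128]
orientation: [-2.769, -1.483, 0.0]
force: [-0.4, -0.4, -1.4]
finger_gap: 0.998
gripper_force: 0.0
tin_large_mid 0.67 [314.6 208.5] [ 0.4311 -0.3341]
shift [ 0.0021 -0.0013  0.0867] turn -0.005 | heading 0.985 q6 -0.29 t 3.0
```

View pics/w2.png

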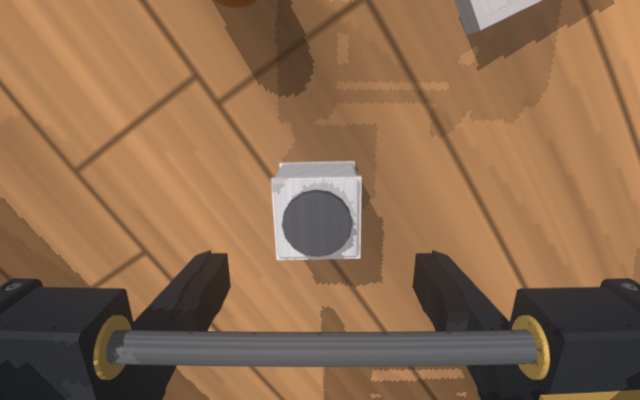

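The tin sits squarely between the jaws, with its lid centred at (317,222).

```bash
python3 -m pendant '[0.002,-0.001,0.05,0,0,0.002,-0.001,0.075,0,0,0.002,-0.001,0.086,0,0,0.002,-0.001,0.086,0,120,0.002,-0.001,0.086,0,200,0.002,-0.001,0.086,0,200,0.002,-0.001,0.086,0,200,0.002,-0.001,0.086,0,200]' 20
python3 -m pendant '[0,0,-0.03,0,200,0,0,-0.07,0,200,0,0,-0.1,0,200,0,0,-0.1,0,200]'
python3 - <<'E'
from h import *
y=-.053; c=np.array([.615,.2225]); R=np.array([[np.cos(y),-np.sin(y)],[np.sin(y),np.cos(y)]])
print(c+R@[0,.034],c+R@[0,-.049])
P=c+R@[0,.034]; plan([*P,.14],y+np.pi/2)
E
```

```text
t: 3.8
tcp_pos: [0.4339, -0.3355, 0.0429]
orientation: [2.765, 1.489, 0.0]
force: [-2.1, 1.5, 6.1]
finger_gap: 0.614
gripper_force: 20.0
t: 4.2
tcp_pos: [0.4357, -0.3375, 0.1466]
orientation: [2.758, 1.485, 0.003]
force: [0.3, -0.4, -1.9]
finger_gap: 0.61
gripper_force: 20.0
[0.61680116 0.25645226] [0.61240422 0.1735688 ]
shift [ 0.5955 -0.1758  0.0035] turn -0.53 | heading 0.988 q6 -0.29 t 4.2
```

```bash
python3 -m pendant '[0.03,-0.009,0,-0.05,200,0.075,-0.022,0,-0.1,200,0.12,-0.035,0,-0.15,200,0.165,-0.048,0,-0.2,200,0.21,-0.062,0,-0.25,200,0.255,-0.075,0,-0.3,200,0.3,-0.089,0,-0.35,200,0.345,-0.102,0,-0.4,200,0.38,-0.112,0,-0.45,200,0.4,-0.118,0,-0.53,200]'
python3 -c "
from h import *
plan([.617,.2565,.14],1.518)"
```

```text
t: 5.2
tcp_pos: [0.5547, 0.0668, 0.1401]
orientation: [-2.273, -2.166, 0.001]
force: [-0.4, -1.2, -3.0]
finger_gap: 0.615
gripper_force: 20.0
shift [1.925e-01 5.310e-02 1.000e-04] turn 0.005 | heading 1.523 q6 -0.05 t 5.2
```

```bash
python3 -m pendant '[0.03,0.02,-0.02,0,200,0.05,0.03,-0.04,0,200,0.05,0.03,-0.04,0,200,0.05,0.03,-0.04,0,200]'
python3 look.py w3 caddy jar_b_mid egg_cup_mid dish
python3 -c "
from h import *
plan([.617,.2565,.14],1.518)"
```

```text
t: 5.6
tcp_pos: [0.5872, 0.1123, 0.1803]
orientation: [-2.278, -2.162, 0.002]
force: [0.8, 0.4, -2.5]
finger_gap: 0.608
gripper_force: 20.0
caddy 0.57 [173.2 131.4] [0.4598 0.1637]
jar_b_mid 0.82 [174.2 133.9] [0.4731 0.1648]
egg_cup_mid 0.65 [226.6 218.6] [0.5013 0.0858]
shift [0.1467 0.0222 0.0403] turn -0.001 | heading 1.517 q6 0.04 t 5.85
```

View pics/w3.png

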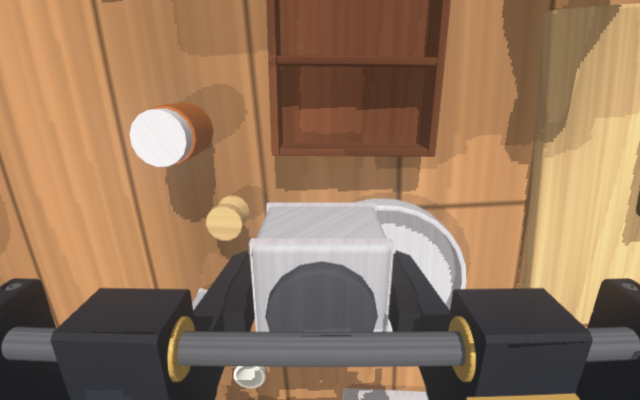

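The caddy's near rim corners are at (272,156) and (437,156), and the divider's top runs from (277,61) to (439,62). Jar B's lid is at (161,138).

```bash
python3 - <<'E'
from h import *
import json
i=json.load(open("pics/w3.json"))
f=lambda c,z:ray2z("wrist",c,z,i)[:2]
a,b=f((272,156),.035),f((437,156),.035); print(a,b,np.linalg.norm(b-a),np.arctan2(*(b-a)[::-1]))
c,d=f((277,61),.035),f((439,62),.035); print(c,d,np.arctan2(*(d-c)[::-1]))
y=-.05;R=np.array([[np.cos(y),-np.sin(y)],[np.sin(y),np.cos(y)]])
print("origin from near edge",(a+b)/2+R@[0,.086],"divider",(c+d)/2+R@[0,.015])
print("jarB",f((161,138),.06))
E
```

```text
[0.55036662 0.14362858] [0.68128001 0.13708322] 0.1310769158327502 -0.04995601581836136
[0.56057496 0.21373511] [0.67948491 0.20742267] -0.05303607241740358
origin from near edge [0.62012152 0.22624843] divider [0.62077962 0.22556015]
jarB [0.47587244 0.16574734]
```

```bash
python3 -m pendant '[0.04,0.01,0,0,200,0.085,0.02,0,0,200,0.13,0.025,0,0,200,0.149,0.025,0.02,0,200,0.149,0.025,0.05,0,200,0.149,0.025,0.08,0,200,0.149,0.025,0.105,0,200,0.149,0.025,0.12,0,200,0.149,0.025,0.128,0,200,0.149,0.025,0.128,0,200]'
python3 -c "
from h import *
plan([.620,.259,.048],1.52)"
```

```text
t: 6.85
tcp_pos: [0.6203, 0.259, 0.0528]
orientation: [-2.28, -2.161, 0.002]
force: [-0.3, 0.1, -2.3]
finger_gap: 0.61
gripper_force: 20.0
shift [-0.     -0.0003  0.0048] turn -0.003 | heading 1.517 q6 0.27 t 6.85
```

```bash
python3 -m pendant '[0,0,0.004,0,200,0,0,0.0048,0,200,0,0,0.0048,0,200,0,0,0.0048,0,55,0,0,0.0048,0,55,0,0,0.0048,0,55]'
python3 -m pendant '[0,0,-0.03,0,55,0,0,-0.07,0,55,0,0,-0.11,0,0,0,0,-0.11,0,0]'
python3 -c "
from h import *
plan([.475,.1655,.14],1.52)
plan([.475,.1655,.14],0)"
```

```text
t: 7.45
tcp_pos: [0.6212, 0.2597, 0.0496]
orientation: [2.279, 2.161, 0.002]
force: [0.1, 0.3, 0.3]
finger_gap: 0.784
gripper_force: 0.0
t: 7.85
tcp_pos: [0.6248, 0.2606, 0.1668]
orientation: [2.275, 2.158, 0.017]
force: [0.0, 0.9, 1.2]
finger_gap: 0.947
gripper_force: 0.0
shift [-0.103  -0.1449  0.0247] turn -0.002 | heading 1.518 q6 0.27 t 7.85
shift [-0.103  -0.1449  0.0247] turn 1.518 | heading 1.518 q6 0.27 t 7.85
```

```bash
python3 -m pendant '[-0.025,-0.035,0,0,60,-0.05,-0.07,0,0,60,-0.08,-0.11,0,0,60,-0.1,-0.142,0,0,60,-0.1,-0.142,0.03,0,60,-0.1,-0.142,0.05,0,60,-0.1,-0.142,0.05,0,60,-0.1,-0.142,0.05,0,60]'
python3 look.py w4 jar_b_mid egg_cup_mid
python3 -c "
from h import *
plan([.475,.1655,.038],1.52)"
```

```text
t: 8.65
tcp_pos: [0.4736, 0.1672, 0.109]
orientation: [-2.279, -2.162, 0.001]
force: [1.0, 0.6, 2.0]
finger_gap: 0.763
gripper_force: 0.0
jar_b_mid 0.65 [314. 225.] [0.4697 0.1653]
egg_cup_mid 0.7 [363.2 311.6] [0.5017 0.0881]
shift [-0.0019  0.0003  0.072 ] turn -0.002 | heading 1.518 q6 0.16 t 8.8
```

View pics/w4.png

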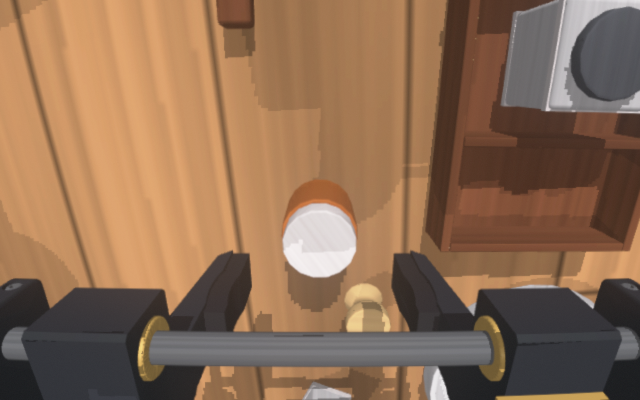

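Jar B's lid is at (320,240), centred between the jaws, and the large tin stands in the wide bay.

```bash
python3 -m pendant '[-0.001,0,0.04,0,60,-0.001,0,0.06,0,60,-0.001,0,0.071,0,60,-0.001,0,0.071,0,120,-0.001,0,0.071,0,200,-0.001,0,0.071,0,200,-0.001,0,0.071,0,200,-0.001,0,0.071,0,200]' 20
python3 -m pendant '[0,0,-0.04,0,200,0,0,-0.085,0,200,0,0,-0.1,0,200,0,0,-0.1,0,200]'
python3 -c "
from h import *
plan([.635,.044,.14],1.52)"
```

```text
t: 9.6
tcp_pos: [0.4746, 0.1664, 0.0391]
orientation: [2.278, 2.161, 0.003]
force: [-0.1, 0.7, 6.2]
finger_gap: 0.512
gripper_force: 20.0
t: 10.0
tcp_pos: [0.4756, 0.1664, 0.1409]
orientation: [2.277, 2.159, 0.008]
force: [0.5, -0.1, -2.3]
finger_gap: 0.509
gripper_force: 20.0
shift [-0.1138  0.1656  0.0018] turn -0.002 | heading 1.518 q6 0.15 t 10.0
```

```bash
python3 -m pendant '[-0.02,0.03,0,0,200,-0.045,0.065,0,0,200,-0.07,0.102,0,0,200,-0.095,0.14,0,0,200,-0.114,0.166,0,0,200,-0.114,0.166,0.03,0,200,-0.114,0.166,0.06,0,200,-0.114,0.166,0.08,0,200,-0.114,0.166,0.09,0,200,-0.114,0.166,0.09,0,200]'
python3 -c "
from h import *
plan([.635,.044,.044],1.52)"
```

```text
t: 11.0
tcp_pos: [0.6314, 0.0437, 0.0452]
orientation: [-2.277, -2.159, 0.005]
force: [0.4, 0.8, -1.9]
finger_gap: 0.514
gripper_force: 20.0
shift [0.0004 0.0036 0.0012] turn -0.002 | heading 1.518 q6 -0.06 t 11.0
```

```bash
python3 -m pendant '[0,0.002,0.001,0,200,0,0.002,0.001,0,200,0,0.002,0.001,0,60,0,0.002,0.001,0,60,0,0.002,0.001,0,60,0,0.002,-0.04,0,60,0,0.002,-0.09,0,60,0,0.002,-0.14,0,60,0,0.002,-0.14,0,60]'
python3 -c "
from h import *
plan([.465,-.022,.2],0)"
```

```text
t: 11.9
tcp_pos: [0.6401, 0.0431, 0.1974]
orientation: [2.271, 2.154, 0.015]
force: [1.1, -0.3, -0.3]
finger_gap: 0.765
gripper_force: 0.0
shift [-0.0742 -0.1714 -0.0051] turn 1.518 | heading 1.518 q6 -0.06 t 11.9
```

```bash
python3 -m pendant '[-0.02,-0.045,0,0,60,-0.04,-0.09,0,0,60,-0.06,-0.135,0,0,60,-0.073,-0.168,0,0,60,-0.073,-0.168,0,0,60,-0.073,-0.168,0,0,60]'
python3 look.py w5 tin_small_mid sauce_cup_mid egg_cup_mid jar_a_mid
python3 -c "
from h import *
plan([.465,-.022,.1],1.518)"
```

```text
t: 12.5
tcp_pos: [0.4639, -0.0208, 0.1884]
orientation: [2.28, 2.159, 0.002]
force: [0.6, -0.4, -0.3]
finger_gap: 0.767
gripper_force: 0.0
tin_small_mid 0.66 [324.3 183.8] [ 0.4679 -0.0181]
sauce_cup_mid 0.65 [360.8 246.2] [ 0.4998 -0.0873]
egg_cup_mid 0.94 [362.3  50.6] [0.5037 0.0866]
jar_a_mid 0.64 [339.2 339.5] [ 0.4747 -0.1815]
shift [-0.0016  0.0004  0.088 ] turn 0.001 | heading 1.519 q6 -0.25 t 12.75
```

View pics/w5.png

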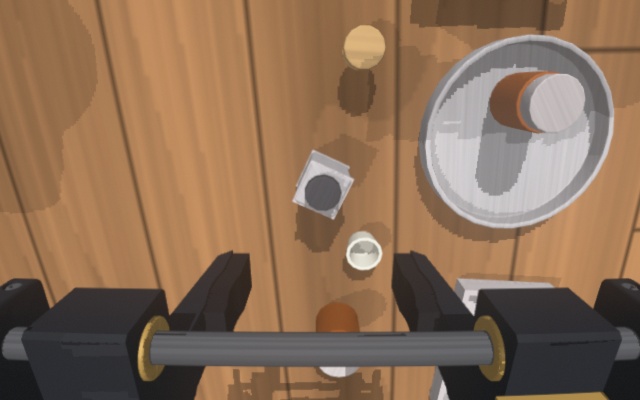

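Jar B stands in the dish. The small tin's top corners are about (308,161), (353,179), (337,218) and (293,200), the lid is at (323,193) and the sauce cup is at (364,250).

```bash
python3 - <<'E'
from h import *
import json
i=json.load(open("pics/w5.json"))
f=lambda c,z:ray2z("wrist",c,z,i)[:2]
q=np.array([f(c,.052) for c in [(308,161),(353,179),(337,218),(293,200)]])
e=np.roll(q,-1,0)-q; print(q.mean(0),np.linalg.norm(e,axis=1), np.arctan2(e[:,1],e[:,0])%(np.pi/2))
print("lid",f((323,193),.06),"sauce",f((364,250),.024))
r=[f(c,.022) for c in [(420,140),(613,110),(515,227),(525,37)]]; print("dish",np.round(r,4).tolist())
E
```

```text
[ 0.4665002  -0.01689401] [0.0378462  0.03484357 0.03854848 0.03390746] [1.12904384 1.16409929 1.10520556 1.14467172]
lid [ 0.46658646 -0.01695955] sauce [ 0.50147243 -0.08550512]
dish [[0.5505, 0.0136], [0.7168, 0.032], [0.6427, -0.0713], [0.6321, 0.0914]]
```

```bash
python3 -m pendant '[0.003,0.002,0.02,0.13,80,0.003,0.002,0.05,0.26,80,0.003,0.002,0.08,0.384,80,0.003,0.002,0.11,0.384,80,0.003,0.002,0.135,0.384,80,0.003,0.002,0.142,0.384,80,0.003,0.002,0.142,0.384,120,0.003,0.002,0.142,0.384,220,0.003,0.002,0.142,0.384,220,0.003,0.002,0.142,0.384,220]' 15
python3 -m pendant '[0,0,0,0,220,0,0,0,0,220]'
python3 -c "
from h import *
plan([.617,.1765,.14],1.52)"
```

```text
t: 13.75
tcp_pos: [0.4669, -0.0179, 0.0472]
orientation: [2.648, 1.686, 0.003]
force: [-0.1, -0.2, 3.1]
finger_gap: 0.409
gripper_force: 14.8
t: 13.95
tcp_pos: [0.4669, -0.0179, 0.0472]
orientation: [2.649, 1.686, 0.003]
force: [-0.3, -0.4, 7.4]
finger_gap: 0.408
gripper_force: 14.8
shift [ 0.2397  0.0539 -0.0926] turn -0.386 | heading 1.134 q6 0.14 t 13.95
```

```bash
python3 -m pendant '[0,0,-0.04,0,220,0,0,-0.085,0,220,0.03,0.005,-0.1,-0.1,220,0.075,0.015,-0.1,-0.2,220,0.12,0.027,-0.1,-0.3,220,0.165,0.037,-0.1,-0.386,220,0.205,0.047,-0.1,-0.386,220,0.24,0.054,-0.1,-0.386,220,0.24,0.054,-0.1,-0.386,220,0.24,0.054,-0.1,-0.386,220]'
python3 -c "
from h import *
plan([.617,.1765,.052],1.52)"
```

```text
t: 14.95
tcp_pos: [0.6158, 0.1773, 0.1453]
orientation: [-2.275, -2.165, 0.002]
force: [-0.2, -0.3, -1.6]
finger_gap: 0.412
gripper_force: 14.8
shift [-0.0007  0.0014  0.0933] turn 0.001 | heading 1.521 q6 0.15 t 14.95
```

```bash
python3 -m pendant '[-0.001,0.001,0.03,0,220,-0.001,0.001,0.06,0,220,-0.001,0.001,0.08,0,220,-0.001,0.001,0.09,0,220,-0.001,0.001,0.093,0,220,-0.001,0.001,0.093,0,220,-0.001,0.001,0.093,0,90,-0.001,0.001,0.093,0,90,-0.001,0.001,0.093,0,90]'
python3 -m pendant '[0,0,-0.03,0,90,0,0,-0.07,0,90,0,0,-0.12,0,60,0,0,-0.12,0,60]'
python3 -c "
from h import *
plan([.434,.31,.2],0)"
```

```text
t: 15.85
tcp_pos: [0.618, 0.176, 0.054]
orientation: [2.276, 2.163, 0.002]
force: [-0.1, -0.0, 0.3]
finger_gap: 0.644
gripper_force: 0.0
t: 16.25
tcp_pos: [0.622, 0.1766, 0.182]
orientation: [2.27, 2.158, 0.018]
force: [0.3, 0.9, 0.9]
finger_gap: 0.763
gripper_force: 0.0
shift [ 0.1237 -0.1943 -0.0205] turn 1.52 | heading 1.52 q6 0.14 t 16.25
```

```bash
python3 -m pendant '[0.025,-0.04,0,0,60,0.05,-0.08,0,0,60,0.075,-0.12,0,0,60,0.1,-0.16,0,0,60,0.12,-0.19,0,0,60,0.12,-0.19,0,0,60,0.12,-0.19,0,0,60]'
python3 look.py w6 scraper_handle
python3 -c "
from h import *
plan([.434,.31,.08],1.518)"
```

```text
t: 16.95
tcp_pos: [0.4335, 0.306, 0.1733]
orientation: [2.274, 2.166, 0.002]
force: [-0.2, 0.1, 0.4]
finger_gap: 0.764
gripper_force: 0.0
scraper_handle 0.91 [316.1 176. ] [0.4306 0.3142]
shift [ 0.0048 -0.001   0.0932] turn 0.001 | heading 1.519 q6 0.44 t 17.05
```

View pics/w6.png

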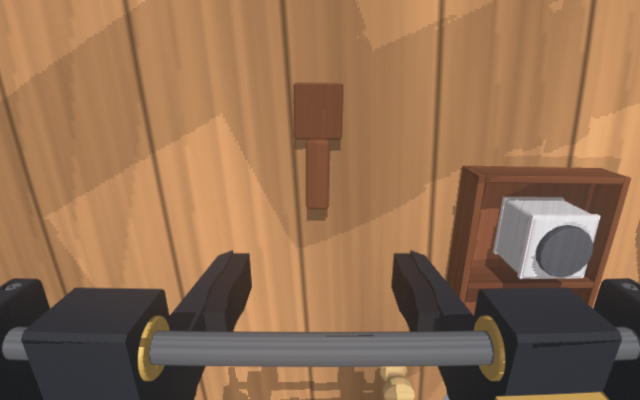

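The scraper is aligned with the tool: handle end at (317,208), blade tip at (319,84).

```bash
python3 - <<'E'
from h import *
import json
i=json.load(open("pics/w6.json"))
f=lambda c,z:ray2z("wrist",c,z,i)[:2]
a,b=f((317,208),.016),f((319,84),.010); print(a,b,np.linalg.norm(b-a),h:=np.arctan2(*(b-a)[::-1]))
m=a+(b-a)*30/105; g=a+(b-a)*44/105; print("mid",m,"grasp",g)
plan([*g,.022],h)
E
```

```text
[0.43006557 0.28769233] [0.43692027 0.38986198] 0.10239934158922635 1.5038053797722957
mid [0.43202406 0.31688366] grasp [0.43293802 0.33050628]
shift [ 0.0252 -0.0032  0.1512] turn 0.016 | heading 1.519 q6 0.44 t 17.05
```

```bash
python3 -m pendant '[0.015,-0.002,0.04,0.016,60,0.025,-0.003,0.08,0.016,60,0.025,-0.003,0.12,0.016,60,0.025,-0.003,0.14,0.016,60,0.025,-0.003,0.15,0.016,60,0.025,-0.003,0.15,0.016,120,0.025,-0.003,0.15,0.016,240,0.025,-0.003,0.15,0.016,240,0.025,-0.003,0.15,0.016,240,0.025,-0.003,0.15,0.016,240]' 12
python3 -m pendant '[0,0,-0.04,0,240,0,0,-0.09,0,240,0,0,-0.12,0,240,0,0,-0.12,0,240]'
python3 -c "
from h import *
y=-.117;
P=np.array([.639,-.2212])+.0*np.array([0,1])
plan([*P,.15],y+np.pi/2)"
```

```text
t: 18.05
tcp_pos: [0.4325, 0.3308, 0.0239]
orientation: [2.294, 2.146, 0.002]
force: [0.7, 0.2, 0.5]
finger_gap: 0.336
gripper_force: 0.0
t: 18.45
tcp_pos: [0.435, 0.3322, 0.1486]
orientation: [2.292, 2.144, 0.015]
force: [0.3, -0.6, 0.4]
finger_gap: 0.056
gripper_force: 0.0
shift [-0.5386  0.2404 -0.0019] turn 0.05 | heading 1.504 q6 0.5 t 18.45
```

The fingers were still closing when I lifted. I'll reopen, check the scraper's pose and repeat with a longer wait.

```bash
python3 -m pendant '[-0.025,0,-0.02,0,80,-0.025,0,-0.02,0,80,-0.025,0,-0.02,0,80,-0.025,0,-0.02,0,80,-0.025,0,-0.02,0,80]' 20
python3 look.py w7 scraper_handle
python3 -c "
from h import *
plan([.433,.3305,.022],1.504)"
```

```text
t: 18.95
tcp_pos: [0.4297, 0.3058, 0.1618]
orientation: [-2.294, -2.146, 0.002]
force: [-0.2, -0.7, 0.3]
finger_gap: 0.486
gripper_force: 0.0
scraper_handle 0.92 [316.7 180.5] [0.4271 0.313 ]
shift [0.0249 0.0017 0.1401] turn 0.0 | heading 1.504 q6 0.46 t 19.05
```

View pics/w7.png

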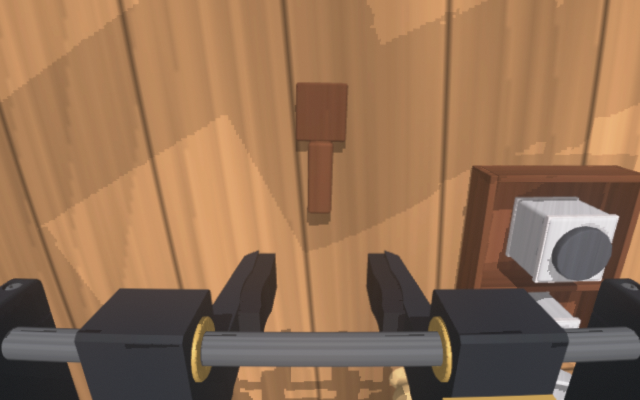

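The scraper has not moved: handle end at (318,212), blade tip at (321,84). I'll repeat the grasp.

```bash
python3 -m pendant '[0.015,0,0.04,0,100,0.025,0.001,0.08,0,100,0.025,0.001,0.12,0,100,0.025,0.001,0.135,0,100,0.025,0.001,0.14,0,100,0.025,0.001,0.14,0,100,0.025,0.001,0.14,0,240,0.025,0.001,0.14,0,240]' 15
python3 -m pendant '[0,0,0,0,240,0,0,0,0,240,0,0,0,0,240,0,0,0,0,240,0,0,0,0,240]'
```

```text
t: 19.85
tcp_pos: [0.4344, 0.3311, 0.0248]
orientation: [2.294, 2.145, 0.005]
force: [0.6, 0.4, -0.6]
finger_gap: 0.45
gripper_force: 0.0
t: 20.35
tcp_pos: [0.4332, 0.3306, 0.0236]
orientation: [2.294, 2.146, 0.001]
force: [-1.5, -1.8, 6.4]
finger_gap: 0.224
gripper_force: 15.0
```

```bash
python3 -m pendant '[0,0,-0.04,0,240,0,0,-0.085,0,240,0,0,-0.12,0,240,-0.03,0.01,-0.15,0,240,-0.075,0.03,-0.18,0,240,-0.12,0.05,-0.2,0,240,-0.165,0.07,-0.2,0,240,-0.21,0.09,-0.2,0,240,-0.255,0.11,-0.2,0,240,-0.3,0.13,-0.2,0,240]'
python3 -c "
from h import *
plan([.638,-.23,.22],1.454)"
```

```text
t: 21.35
tcp_pos: [0.5404, 0.027, 0.223]
orientation: [2.294, 2.146, 0.0]
force: [1.1, -0.2, -0.8]
finger_gap: 0.226
gripper_force: 15.0
shift [-0.2499  0.1146  0.003 ] turn 0.05 | heading 1.504 q6 -0.1 t 21.35
```

```bash
python3 -m pendant '[-0.04,0.018,0,0.05,240,-0.085,0.039,0,0.05,240,-0.13,0.06,0,0.05,240,-0.175,0.08,0,0.05,240,-0.22,0.1,0,0.05,240,-0.25,0.115,0,0.05,240,-0.25,0.115,0,0.05,240,-0.25,0.115,0,0.05,240]'
python3 look.py w8 trough jar_a_mid
python3 -c "
from h import *
plan([.638,-.23,.05],1.454)"
```

```text
t: 22.15
tcp_pos: [0.6377, -0.2286, 0.2219]
orientation: [-2.348, -2.085, 0.0]
force: [-0.2, 0.9, 0.1]
finger_gap: 0.229
gripper_force: 15.0
jar_a_mid 0.63 [141.9 147.2] [ 0.476  -0.1798]
shift [-0.0034  0.0006  0.1727] turn 0.001 | heading 1.455 q6 -0.4 t 22.3
```

View pics/w8.png

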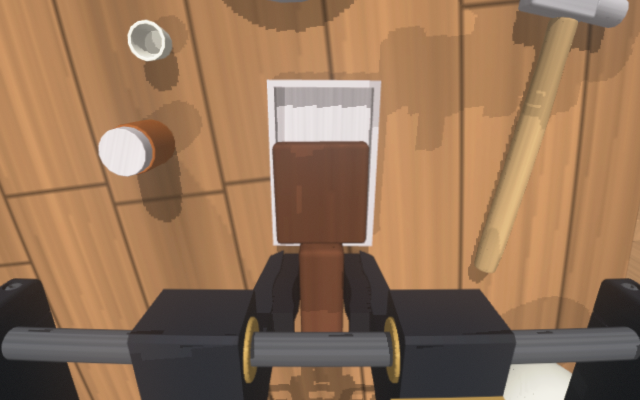

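The trough's outer rim corners are at (267,83), (381,82), (372,246) and (273,246). The scraper is held straight above it, and jar A's lid is at (126,150).

```bash
python3 - <<'E'
from h import *
import json
i=json.load(open("pics/w8.json"))
f=lambda c,z:ray2z("wrist",c,z,i)[:2]
q=np.array([f(c,.022) for c in [(267,83),(381,82),(372,246),(273,246)]]);e=np.roll(q,-1,0)-q
c=q.mean(0);print(c,np.linalg.norm(e,axis=1),np.arctan2(e[:,1],e[:,0]),"jarA",f((126,150),.06))
plan([*(c-.0085*np.array([.117,.993])),.0296],1.454)
E
```

```text
[ 0.64093055 -0.22373048] [0.10197826 0.16138142 0.10269704 0.16050201] [-0.10927848 -1.69350249  3.02364067  1.44356178] jarA [ 0.47776953 -0.17720565]
shift [-0.0054  0.0028  0.1931] turn 0.001 | heading 1.455 q6 -0.4 t 22.3
```

```bash
python3 -m pendant '[-0.005,0.003,0.04,0,240,-0.005,0.003,0.08,0,240,-0.005,0.003,0.12,0,240,-0.005,0.003,0.15,0,240,-0.005,0.003,0.17,0,240,-0.005,0.003,0.185,0,240,-0.005,0.003,0.192,0,240,-0.005,0.003,0.192,0,240,-0.005,0.003,0.192,0,240]'
python3 -c "
from h import *
print(manip.observe()['force'])
plan([.64,-.232,.0296],1.454)"
```

```text
t: 23.2
tcp_pos: [0.6414, -0.2336, 0.0323]
orientation: [2.346, 2.087, 0.001]
force: [-0.4, 0.4, -0.8]
finger_gap: 0.225
gripper_force: 15.0
[-0.39702804  0.35563424 -0.78295385]
shift [ 0.0014 -0.0016  0.0027] turn 0.0 | heading 1.454 q6 -0.41 t 23.2
```

```bash
python3 -m pendant '[0.001,-0.001,0.002,0,240,0.001,-0.001,0.002,0,240,0.001,-0.001,0.002,0,140,0.001,-0.001,0.002,0,140,0.001,-0.001,0.002,0,140,0.001,-0.001,-0.03,0,140,0.001,-0.001,-0.07,0,140,0.001,-0.001,-0.11,0,60,0.001,-0.001,-0.11,0,60]'
python3 -c "
from h import *
plan([.4765,-.1785,.12],1.454)"
```

```text
t: 24.1
tcp_pos: [0.6434, -0.2344, 0.1486]
orientation: [2.339, 2.08, 0.006]
force: [0.8, -0.4, 0.7]
finger_gap: 0.612
gripper_force: 0.0
shift [ 0.0361 -0.1726  0.0265] turn -0.0 | heading 1.454 q6 -0.41 t 24.1
```

```bash
python3 -m pendant '[0.008,-0.04,0,0,60,0.017,-0.085,0,0,60,0.027,-0.13,0,0,60,0.035,-0.17,0,0,60,0.035,-0.17,0.02,0,60,0.035,-0.17,0.02,0,60,0.035,-0.17,0.02,0,60]'
python3 look.py w9 jar_a_mid sauce_cup_mid
python3 -c "
from h import *
plan([.4765,-.179,.038],1.454)"
```

```text
t: 24.8
tcp_pos: [0.4753, -0.178, 0.1211]
orientation: [-2.348, -2.088, -0.0]
force: [0.5, 0.1, -0.4]
finger_gap: 0.763
gripper_force: 0.0
jar_a_mid 0.86 [315.5 217. ] [ 0.4721 -0.1788]
sauce_cup_mid 0.68 [341.4  69.5] [ 0.4997 -0.0875]
shift [-0.0006  0.0005  0.0835] turn -0.0 | heading 1.454 q6 -0.48 t 24.95
```

View pics/w9.png

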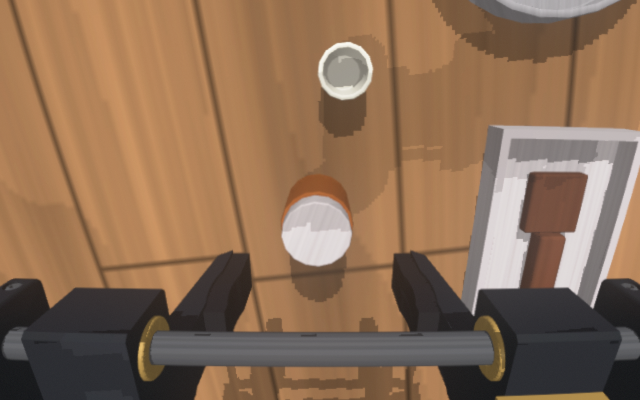

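Jar A's lid is at (317,230), centred between the jaws. The scraper lies flat in the trough, and the sauce cup at (345,71) is clear of the gripper.

```bash
python3 -m pendant '[0,-0.001,0.04,0,60,0,-0.001,0.065,0,60,0,-0.001,0.08,0,60,0,-0.001,0.082,0,60,0,-0.001,0.082,0,120,0,-0.001,0.082,0,200,0,-0.001,0.082,0,200,0,-0.001,0.082,0,200,0,-0.001,0.082,0,200]' 20
python3 -m pendant '[0,0,0,0,200,0,0,-0.04,0,200,0,0,-0.085,0,200,0,0,-0.1,0,200,0,0,-0.1,0,200]'
python3 -c "
from h import *
plan([.635,-.024,.14],1.52)"
```

```text
t: 25.85
tcp_pos: [0.4748, -0.1781, 0.04]
orientation: [2.346, 2.086, 0.001]
force: [-0.5, 0.5, 7.0]
finger_gap: 0.518
gripper_force: 20.0
t: 26.35
tcp_pos: [0.4756, -0.1786, 0.1418]
orientation: [2.343, 2.084, 0.002]
force: [0.8, -0.1, -1.3]
finger_gap: 0.513
gripper_force: 20.0
shift [0.1722 0.1403 0.0021] turn -0.066 | heading 1.454 q6 -0.48 t 26.35
```

```bash
python3 -m pendant '[0.03,0.025,0,-0.066,200,0.065,0.053,0,-0.066,200,0.1,0.081,0,-0.066,200,0.135,0.11,0,-0.066,200,0.172,0.14,0,-0.066,200,0.172,0.14,0.03,-0.066,200,0.172,0.14,0.06,-0.066,200,0.172,0.14,0.08,-0.066,200,0.172,0.14,0.09,-0.066,200,0.172,0.14,0.09,-0.066,200]'
python3 -c "
from h import *
plan([.635,-.024,.045],1.52)"
```

```text
t: 27.35
tcp_pos: [0.6311, -0.0227, 0.0461]
orientation: [-2.274, -2.161, 0.004]
force: [-0.4, 0.2, -0.8]
finger_gap: 0.516
gripper_force: 20.0
shift [-0.0011  0.0039  0.0011] turn -0.0 | heading 1.52 q6 -0.17 t 27.35
```

```bash
python3 -m pendant '[0,0.002,0,0,200,0,0.002,0.001,0,200,0,0.002,0.001,0,60,0,0.002,0.001,0,60,0,0.002,0.001,0,60,0,0.002,-0.04,0,60,0,0.002,-0.09,0,60,0,0.002,-0.14,0,60,0,0.002,-0.15,0,60]'
python3 -m pendant '[0,-0.05,-0.02,0,60,0,-0.1,-0.04,0,60,0,-0.15,-0.04,0,60,0,-0.2,-0.04,0,60,0,-0.25,-0.04,0,60,0,-0.25,-0.04,0,60]'
python3 - <<'E'
from h import *
im=manip.snapshot("scene");cv2.imwrite("pics/s1.png",cv2.resize(im[90:340,150:530],None,fx=2.1,fy=2.1,interpolation=2))
im=manip.snapshot("top")
for n,z in [("sauce_cup_mid",.012),("egg_cup_mid",.017)]:
  for c in ("scene","top"):
    for d in manip.mark_of(c,n)[:2]: print(c,n,round(d["score"],2),np.round(ray2z(c,d["at"],z)[:2],4))
E
```

```text
t: 28.25
tcp_pos: [0.6387, -0.0239, 0.2069]
orientation: [2.27, 2.157, 0.011]
force: [0.9, -1.0, 0.2]
finger_gap: 0.763
gripper_force: 0.0
t: 28.85
tcp_pos: [0.3804, -0.0092, 0.2373]
orientation: [-2.275, -2.163, 0.003]
force: [0.3, 0.1, 1.2]
finger_gap: 0.767
gripper_force: 0.0
scene sauce_cup_mid 0.73 [ 0.4983 -0.0841]
top sauce_cup_mid 0.58 [ 0.4917 -0.0772]
top sauce_cup_mid 0.28 [0.6355 0.0122]
scene egg_cup_mid 0.61 [ 0.503 -0.085]
top egg_cup_mid 0.56 [0.5118 0.0889]
```

View pics/s1.png

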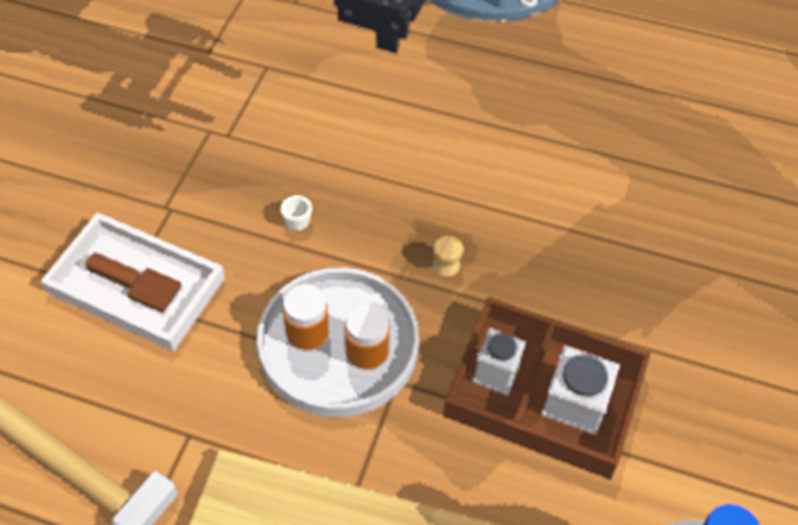

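All five things sit in their trays: jars at (305,315) and (367,335), small tin at (498,360), large tin at (582,388), scraper at (133,280). The sauce cup (296,212) and egg cup (448,255) are where they started.

```bash
python3 -c "
from station import manip
print(manip.close_job())"
```

```text
the job is handed in; nothing more can be done
None
```

I sorted all five things into their trays and handed the job in at about 29 s; a final picture showed all five standing or lying as asked and both cups where they started, but the judge's verdict was not shown.

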